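# Close the red-marked jar, bring it to the front and hold the rack

## Robot

A 6-joint arm with a two-finger parallel gripper is mounted at the origin on the work surface. World frame = base frame: x ahead of the robot, y to its left, z up, the work surface at z = 0. Lengths are in m, angles in rad, forces in N, time in s.
With the tool pointing down it reaches from about 0.275 to 0.75 m from the base axis. Payload 10.2 kg.
Tool frame: the origin (TCP) lies at the very end of the fingers, on their centre line; the grasp point (between the pads) lies 19 mm behind it; z points along the fingers, y is the direction in which the jaws open and shut (so a half turn about z gives the same grasp; the last joint's range is limited). The gripper opens to 85 mm and grips with 20 to 120 N. Pads are 22 mm wide; open, the fingers measure 114 mm over their backs; the gripper's body (76 mm by 85 mm) begins 54 mm behind the grasp point. The pads swing forward as they close: fully open they stand 13 mm farther back than shut.
Start: joints at [-1.445, 0.313, 1.498, -0, 1.331, -0.223], TCP at [0.179, -0.493, 0.231] pointing down, gripper open.
Joint ranges: [-2.94, 2.94], [-0.97, 2.17], [0.19, 2.56], [-1.23, 4.37], [0.02, 3.11], [-2.88, 2.88]. Speed limits (rad/s): [2.39, 2.39, 3.01, 3.14, 3.14, 3.14].

## Interface

Orientations are given as a 3x3 rotation matrix whose columns are the frame's x, y, z axes.
In Python, from rig import manip gives the robot as it stands.
- The arm moves only by the tool arm_command, never from a script. Its argument "commands" is a list of rows, each a list of 7 numbers: the turn, a rotation vector about the world's x, y, z each as a share of 180 degrees, from -1 to 1, then the shift along the world's x, y, z each as a share of 0.3 m, from -1 to 1, then the opening, from -1 (shut) to 1 (fully open). In form: [[wx, wy, wz, dx, dy, dz, gripper], ...]. A call has 1 to 10 rows; each row shifts and turns the commanded pose from where the row before left it; what a row does not reach is not made up. A row lasts 1/8 s, in which the tool goes at most 62.5 mm and 10.7 degrees, less where a joint would pass 70% of its speed; a pose out of reach is approached as far as the arm can. A call with a number of a shift or a turn outside -1 to 1 is refused whole. A call with a gripper value outside its range is refused whole. The fingers move at their own pace and stop on an object; "newtons" is the grip in N (left out, the last holds). Time passes only in rows, so rows that do not move let the fingers close. It gives the time, the measured TCP pose, the force and the opening at its end, in the units of the state.
- manip.read_state(): the state, without advancing time (a new reading comes with each control period).
- manip.get_image(name): name is "scene" or "top" or "wrist"; returns a dict with "pixels" (480x640x3 uint8, red, green, blue), "fovy" (degrees; the focal length in pixels is half the picture's height over the tangent of half this angle, whatever the lens; pixels are square), "cx", "cy" (the principal point, pixels), "k1" (the pictures are not rectified: a ray, as slopes to the right and down, at radius r is drawn at 1 + k1 r^2 times it, then the intrinsics apply), "R" (3x3) and "t" (3): a world point X has camera coordinates R X + t; the wrist camera has in their place "mount" (4x4, takes a point from camera to tool coordinates, whose origin is the TCP and whose axes are the flange's). Camera axes: x right, y down, z forward; pixel columns grow to the right and rows downward; lengths in m; the calibration is good to about 2 mm. A picture is of the moment at which its call begins: read the wrist's pose just before it. There is no depth.
- manip.sign_off(): hands the job in, once; it reports no verdict.
Trained networks look in a picture, given as the dict that the camera call returned (one of the last four; its "shot" number tells which), for a name from the list of things; names that differ only in an ending like _2 or _b are one class to them, and where a whole thing is asked for, a point or a joint stands for the part that bears it (a point fixed in the world has none). Each returns a list of dicts, best first, with "score" (0 to 1); they miss things now and then, are a little off and sometimes report something else, mostly with a low value. They report only what shows in the picture. A call takes as long as a camera call.
- manip.look_for(label, picture): "at" ([x, y, z] in m, in the coordinates of the camera as it stood for that picture, good to about 4 mm: the middle of the surface that is visible of it).
- manip.regions_of(label, picture): "region" (480x640 bool, what is visible of it).
- manip.landmark_of(label, picture): "at" ([x, y, z] in m, in the coordinates of the camera as it stood for that picture, good to about 4 mm: a listed point, or the origin of a listed thing).
The state is a dict: "t": time; "joint_pos": joint angles; "qvel": joint speeds; "joint_torque": joint torques, N m; "ee_pos": TCP position; "tool_rot": TCP orientation; "contact_force": force on the tool from outside, world axes, zero at the start; "torque": the same for the moment, N m; "finger_gap": finger opening in m.
Only numpy, scipy, OpenCV 4.12 (cv2) and the standard library are available. Lean on these libraries where they do the work, as an engineer would, in place of code of your own. Each camera call takes 0.05 s, during which the arm holds its last target. There are 200 camera calls.

## Task

On the revolving jar rack, the wooden lid of the red-marked jar sits crooked: press it down until it is level all round, so that it cannot come off as the rack turns. Then gently turn the rack until that jar stands at the front, right behind the middle of the brass card holder on the rack's base board, and hold the rack still there for the pupil who is going to stick a new label on the jar; finish while you are still firmly holding it. Leave the other things on the bench where they are.

Things in the scene. Friction and masses are not known exactly. Their poses are not given: they have to be found in the camera images.
- rack_base: Fixed base board of the revolving jar rack: brown wood, 18 mm thick, 280 mm wide (y), 320 mm deep (x from -180 to +140). Origin on the rack's vertical turning axis at bench height, z up. Its -x side is the front, facing the robot within 0.35 rad: a flat brass card holder (150 mm wide, 3 mm thick) with a card of five coloured dots lies there on the board, centred at x -158, y 0.
- rack: Turning part of the rack: plywood deck of 260 mm diameter, top 43 mm above the bench, with five clear jars and a centre post. Origin on the turning axis at bench height, z up; the red-marked jar stands on its -x axis. Turns endlessly both ways on a bearing (friction about 0.06 Nm) and stays where it is left.
- rack_knob (a point): Top of the dark round wooden knob on the centre post, on the turning axis, 128 mm above the bench. Knob 40 mm diameter and 28 mm high, fixed to the deck and turning with it; 20 mm diameter steel post under it.
- red_jar (a point): Point on the axis of the red-marked jar (red band, red dot on its lid) at the rim, 120 mm above the bench, 88 mm from the turning axis. Five jars 72 degrees apart, the others marked blue, yellow, green, white: 52 mm diameter, 43 to 120 mm above the bench, clamped in the deck (cannot be lifted out), 51 mm free between neighbours, each with a flat wooden lid, 52 mm diameter, top at 130 mm.
- red_lid (a joint): Tilt of the red-marked jar's lid in rad: 0 is level and fully down; 0.13 to 0.21 at the start. Its edge nearest the post is seated and acts as the pivot, the edge farthest from the post stands up. A rubber seal holds it at any tilt: about 4 N down at the raised edge moves it, and it stops at level.
- red_lid_edge (a point): The place to press: point on top of the red-marked jar's lid (52 mm diameter), on the line from the turning axis through the jar, 8 mm inside the raised edge. 130 mm above the bench when the lid is level.
- spare_jar: Bystander: loose jar like those on the rack, without any colour mark, 52 mm diameter, 87 mm high, upright beside the rack. Origin under its centre.
- chisel: Bystander: chisel with a wooden handle lying beside the rack, 255 mm long along its x, 28 mm high. Origin on the bench under its middle.
- mallet: Bystander: wooden mallet lying down, about 310 mm long along its x, head 130 mm wide and 62 mm high. Origin on the bench.
- try_square: Bystander: try square lying flat, dark stock 115 mm, steel blade 150 mm, 18 mm high. Origin under the stock.
- glue_bottle: Bystander: white glue bottle, 64 mm diameter, 190 mm high, upright. Origin under its centre.
- block_plane: Bystander: green block plane, 165 x 52 mm, 72 mm high. Origin under its centre.
- pencil_pot: Bystander: grey pot with pencils, 72 mm diameter, about 180 mm high over the pencils. Origin under its centre.
- picture_frame: Bystander: small bare wooden picture frame lying flat, 120 x 160 mm, 16 mm high. Origin under its centre.

How it is judged:
By the outcome, as a careful person would: the job done as asked, in the order asked, and still so for the second after the job is handed in, while the arm keeps its last pose, push and grip.
It also fails if it takes over 48 s, if anything falls off the work surface, if the arm or the gripper's body presses on something with over 40 N, if the wrist force passes 120 N, or if a joint passes its speed limit or range.

## Working session

There is one attempt and no reset: what is moved stays moved. The work goes in short steps, Python scripts to look and compute and a tool call to move; the robot and the scene stay as the last step left them, time stands still between calls to the robot, and variables do not carry over. Pictures are saved under pics/ and viewed, about 8 in all and at most 12, crops included, and the job is handed in when it is done.

Besides the shell and the picture viewer there is one more tool, called by a JSON object that holds its "api" and its "payload". arm_command: Moves the arm, as the interface text tells. Shift numbers are shares of 0.3 m and turn numbers shares of 180 degrees, none past 1 either way. Its arguments: {"type":"object","properties":{"commands":{"type":"array"},"newtons":{"type":"number"}},"required":["commands"]}

```bash
mkdir -p pics; ls
cat > h.py <<'E'
import numpy as np, cv2
from rig import manip
def world(p,im,st=None):
    p=np.array(p)
    if 'mount' in im:
        q=np.array(im['mount'])@np.r_[p,1]; return np.array(st['tool_rot'])@q[:3]+np.array(st['ee_pos'])
    return np.array(im['R']).T@(p-np.array(im['t']))
def save(im,n): cv2.imwrite('pics/'+n,im['pixels'][:,:,::-1])
E
python3 - <<'E'
from h import *
np.set_printoptions(precision=4,suppress=True)
s=manip.read_state();print(s['t'],s['ee_pos'],s['tool_rot'],s['finger_gap'])
for c in ['scene','top']:
    im=manip.get_image(c);save(im,c+'0.png')
    for l in ['rack_base','rack','rack_knob','red_jar','red_lid_edge','spare_jar','chisel','mallet','try_square','glue_bottle','block_plane','pencil_pot','picture_frame']:
        r=manip.landmark_of(l,im)
        print(c,l,[(round(x['score'],2),world(x['at'],im)) for x in r[:2]])
E
```

```text
pics
0.0 [ 0.1794 -0.4931  0.2307] [[ 0.9398  0.3418 -0.0002]
 [ 0.3418 -0.9398  0.0014]
 [ 0.0003 -0.0013 -1.    ]] 0.08538117340337278
scene rack_base [(0.58, array([ 0.6082, -0.015 ,  0.1271]))]
scene rack [(0.73, array([ 0.5646,  0.0588, -0.0028]))]
scene rack_knob [(0.76, array([0.5676, 0.0593, 0.1267]))]
scene red_jar [(0.78, array([ 0.608 , -0.0134,  0.1227]))]
scene red_lid_edge [(0.75, array([ 0.617 , -0.0325,  0.1385]))]
scene spare_jar [(0.61, array([0.6117, 0.2978, 0.0007]))]
scene chisel [(0.64, array([ 0.6051, -0.1591, -0.0013])), (0.58, array([ 0.6081, -0.0123,  0.123 ]))]
scene mallet [(0.81, array([ 0.5651, -0.5463,  0.0043]))]
scene try_square [(0.78, array([ 0.4574, -0.4804,  0.0021])), (0.38, array([ 0.6097, -0.0157,  0.1253]))]
scene glue_bottle [(0.87, array([0.6058, 0.4786, 0.0025]))]
scene block_plane [(0.63, array([0.3993, 0.4804, 0.0032]))]
scene pencil_pot [(0.89, array([ 0.5379,  0.5627, -0.0009])), (0.58, array([0.5647, 0.0619, 0.1248]))]
scene picture_frame [(0.86, array([ 0.686 , -0.4085,  0.    ]))]
top rack_base []
top rack [(0.57, array([0.5702, 0.0614, 0.001 ]))]
top rack_knob [(0.63, array([0.5686, 0.0639, 0.1287]))]
top red_jar [(0.87, array([ 0.6071, -0.0133,  0.1179])), (0.4, array([ 0.6885, -0.4086,  0.0042]))]
top red_lid_edge [(0.79, array([ 0.613 , -0.0318,  0.1356]))]
top spare_jar [(0.69, array([0.6149, 0.3025, 0.0006]))]
top chisel [(0.92, array([ 0.6035, -0.1595, -0.0049])), (0.37, array([ 0.4567, -0.4808, -0.0015]))]
top mallet [(0.65, array([ 0.5649, -0.5466,  0.0026]))]
top try_square [(0.77, array([ 0.4551, -0.4794, -0.0037])), (0.26, array([0.5692, 0.0658, 0.132 ]))]
top glue_bottle [(0.86, array([0.6054, 0.4795, 0.0019]))]
top block_plane [(0.74, array([ 0.4016,  0.4843, -0.0019])), (0.62, array([0.5683, 0.0641, 0.0005]))]
top pencil_pot [(0.89, array([ 0.5418,  0.5654, -0.0016]))]
top picture_frame [(0.85, array([ 0.6854, -0.4102,  0.0042]))]
```

View pics/top0.png

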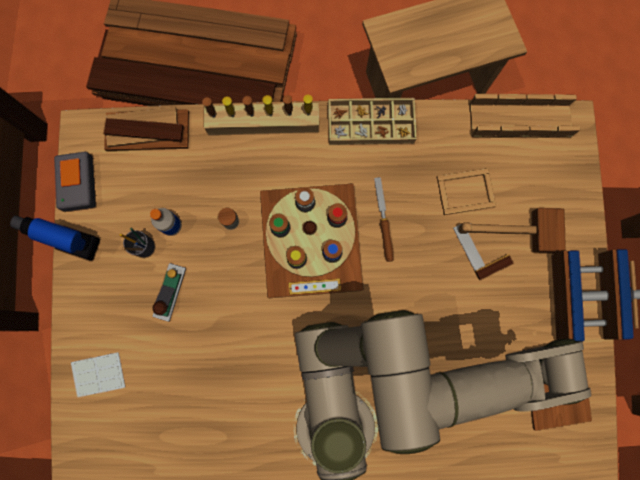

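View pics/scene0.png

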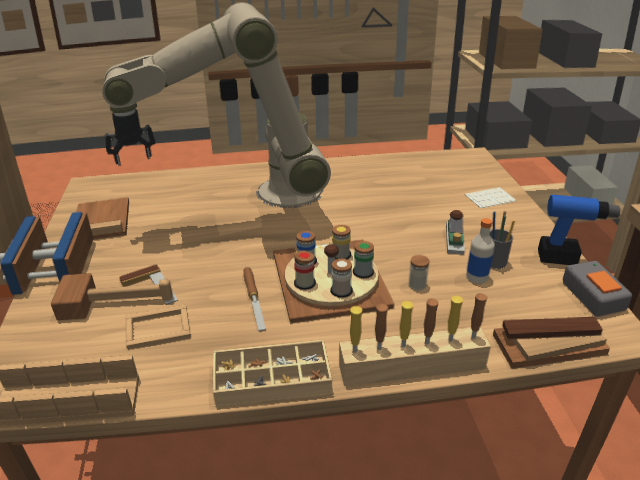

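The top view shows the rack with its knob at (310,228), the red jar at about (338,213) to the right rear, and the card holder at (314,287), turned slightly. The scene view agrees. The chisel lies right of the rack and the spare jar left. I'll move above the rack with the fingers shut, with the yaw chosen so the later knob turn fits the last joint's range.

{"api": "arm_command", "payload": {"commands": [[0,0,0.046,0.09,0.096,0.02,-1],[0,0,0.046,0.09,0.096,0.02,-1],[0,0,0.046,0.09,0.096,0.02,-1],[0,0,0.046,0.09,0.096,0.02,-1],[0,0,0.046,0.09,0.096,0.02,-1],[0,0,0.046,0.09,0.096,0.02,-1],[0,0,0.046,0.09,0.096,0.02,-1],[0,0,0.046,0.09,0.096,0.02,-1],[0,0,0.046,0.09,0.096,0.02,-1],[0,0,0.046,0.09,0.096,0.02,-1]], "newtons": 40}}

```text
t: 2.65
ee_pos: [0.4502, -0.2044, 0.2916]
tool_rot: [[-0.226, 0.974, 0.0], [0.974, 0.226, -0.0], [-0.0, 0.0, -1.0]]
contact_force: [0.8, -1.1, 0.5]
finger_gap: 0.0002
```

{"api": "arm_command", "payload": {"commands": [[0,0,0.046,0.09,0.096,0,-1],[0,0,0.046,0.09,0.096,0,-1],[0,0,0.046,0.09,0.096,0,-1],[0,0,0.046,0.09,0.096,0,-1],[0,0,0.046,0.07,0.096,0,-1],[0,0,0.046,0.05,0.096,0,-1],[0,0,0,0,0,0,-1]]}}

```text
t: 3.52
ee_pos: [0.5939, -0.0309, 0.2909]
tool_rot: [[-0.888, 0.459, -0.0], [0.459, 0.888, 0.0], [0.001, 0.0, -1.0]]
contact_force: [0.0, 0.2, 0.3]
finger_gap: -0.0001
```

Run:
```python
from h import *
np.set_printoptions(precision=4,suppress=True)
s=manip.read_state();print(s['t'],s['ee_pos'],s['tool_rot'],s['joint_pos'],s['contact_force'],s['finger_gap'])
im=manip.get_image('wrist');save(im,'w1.png');print(im['fovy'],im['k1'],im['mount'])
for l in ['rack_base','rack','rack_knob','red_jar','red_lid_edge']:
    print(l,[(round(x['score'],2),world(x['at'],im,s)) for x in manip.landmark_of(l,im)[:2]])
```

```text
3.525 [ 0.5939 -0.0309  0.2909] [[-0.8882  0.4595 -0.0004]
 [ 0.4595  0.8882  0.0003]
 [ 0.0005  0.0001 -1.    ]] [-0.249   0.441   1.1627  0.0002  1.5384 -1.3424] [0.0379 0.2191 0.3198] -7.878711724800089e-05
71.9901647112773 -0.04495797487781926 [[-0.0007 -0.9637 -0.2671  0.067 ]
 [ 1.     -0.0006 -0.0004 -0.0001]
 [ 0.0002 -0.2671  0.9637 -0.1437]
 [ 0.      0.      0.      1.    ]]
rack_base []
rack [(0.62, array([0.5665, 0.0612, 0.0021]))]
rack_knob [(0.57, array([0.5699, 0.062 , 0.1258]))]
red_jar [(0.9, array([ 0.6041, -0.0181,  0.1205]))]
red_lid_edge [(0.57, array([ 0.6164, -0.0276,  0.1387]))]
```

View pics/w1.png

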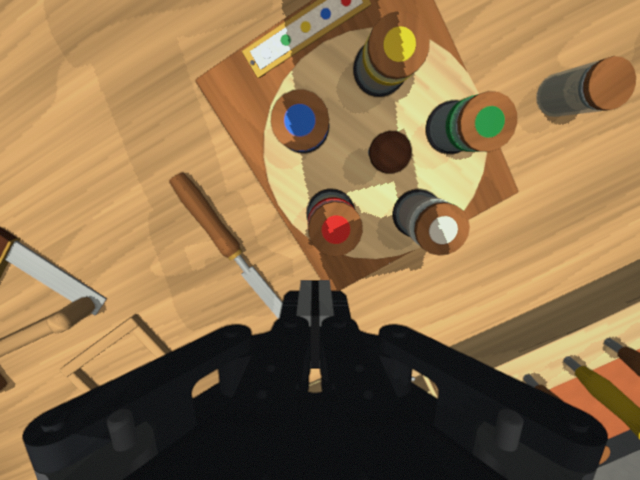

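The wrist view shows the red dot at (336,229), visibly crooked. The other lid dots are blue (299,120), yellow (399,44), green (489,122) and white (443,229). The knob is at (390,151) and the card dots lie between about (285,40) and (346,2). I'll fit axis, phase and front direction from these dots.

```bash
cat >> h.py <<'E'
def ray(uv,im,st=None):
    f=240/np.tan(np.radians(im['fovy'])/2)
    K=np.array([[f,0,im['cx']],[0,f,im['cy']],[0,0,1]])
    x=cv2.undistortPoints(np.array([[uv]],float),K,np.array([im['k1'],0,0,0,0]))[0,0]
    d=np.r_[x,1]
    o=world([0,0,0],im,st); return o,world(d,im,st)-o
def atz(uv,z,im,st=None):
    o,d=ray(uv,im,st); return o+d*(z-o[2])/d[2]
def pix(X,im,st=None):
    if 'mount' in im:
        T=np.linalg.inv(np.array(im['mount'])); q=np.array(st['tool_rot']).T@(np.array(X)-st['ee_pos']); p=(T@np.r_[q,1])[:3]
    else: p=np.array(im['R'])@X+im['t']
    a=p[:2]/p[2]; f=240/np.tan(np.radians(im['fovy'])/2); a=a*(1+im['k1']*(a@a)); return f*a+[im['cx'],im['cy']]
def blob(im,cond,seed,r=22):
    p=im['pixels'].astype(int); R,G,B=p[...,0],p[...,1],p[...,2]
    m=cond(R,G,B); v,u=np.nonzero(m); k=np.hypot(u-seed[0],v-seed[1])<r
    return np.array([u[k].mean(),v[k].mean()]),k.sum()
E
python3 - <<'E'
from h import *
from scipy.optimize import least_squares
np.set_printoptions(precision=4,suppress=True)
s=manip.read_state();im=manip.get_image('wrist')
C={'blue':(lambda R,G,B:B>R+40,(299,120),1),'yellow':(lambda R,G,B:(R>180)&(G>150)&(B<110),(399,44),2),
'green':(lambda R,G,B:G>R+60,(489,122),3),'white':(lambda R,G,B:(B>150),(443,229),4),'red':(lambda R,G,B:(R>150)&(G<60),(336,229),0)}
P={}
for n,(c,sd,k) in C.items():
    uv,cnt=blob(im,c,sd); P[n]=atz(uv,.130,im,s); print(n,uv,cnt,P[n])
def res(q,sg):
    return np.concatenate([P[n][:2]-q[:2]-.088*np.array([np.cos(q[2]+sg*C[n][2]*2*np.pi/5),np.sin(q[2]+sg*C[n][2]*2*np.pi/5)]) for n in P if n!='red'])
for sg in (1,-1):
    r=least_squares(res,[.568,.061,-1.1],args=(sg,));print(sg,r.x,np.degrees(r.x[2]),r.fun*1000)
p=im['pixels'].astype(int)
uv,c=blob(im,lambda R,G,B:(R<70)&(G<45)&(B<40),(390,151),18);print('knob',uv,c,atz(uv,.128,im,s))
D=[]
for c,sd in [(lambda R,G,B:G>R+50,(285,40)),(lambda R,G,B:(R>150)&(B<90),(306,27)),(lambda R,G,B:B>R+50,(326,14)),(lambda R,G,B:(R>150)&(G<80),(346,3))]:
    try:
        uv,cn=blob(im,c,sd,8);D.append(atz(uv,.021,im,s));print(uv,cn,D[-1])
    except Exception as e: print(e)
top=manip.get_image('top');
x=top['pixels'][265:310,250:375];cv2.imwrite('pics/c.png',cv2.resize(x,None,fx=6,fy=6,interpolation=3)[:,:,::-1])
E
```

```text
blue [301.625  118.9632] 760 [ 0.5057 -0.0007  0.13  ]
yellow [408.1082  41.1965] 453 [0.4918 0.1077 0.13  ]
green [491.6122 119.6429] 686 [0.5831 0.1486 0.13  ]
white [449.0143 226.4177] 419 [0.6559 0.0782 0.13  ]
red [335.7212 222.6018] 226 [ 0.6024 -0.016   0.13  ]
1 [ 0.5489  0.103  -4.229 ] -242.30539986299934 [ 43.5266 -88.7946 -44.3454  91.8145 -44.6985  84.6813  45.5172 -87.7012]
-1 [ 0.5689  0.0638 -1.109 ] -63.54041206093256 [-0.4343 -2.8027  0.9442  3.2236 -0.4239 -1.9241 -0.086   1.5032]
knob [390. 151.] 1005 [0.5665 0.057  0.128 ]
[286.1622  39.1892] 74 [0.4114 0.0252 0.021 ]
[306.5  26. ] 90 [0.4102 0.0519 0.021 ]
[326.5976  12.8049] 82 [0.4087 0.078  0.021 ]
[nan nan] 0 [nan nan nan]h.py:25: RuntimeWarning: Mean of empty slice.
  return np.array([u[k].mean(),v[k].mean()]),k.sum()
  ret = ret.dtype.type(ret / rcount)
```

View pics/c.png

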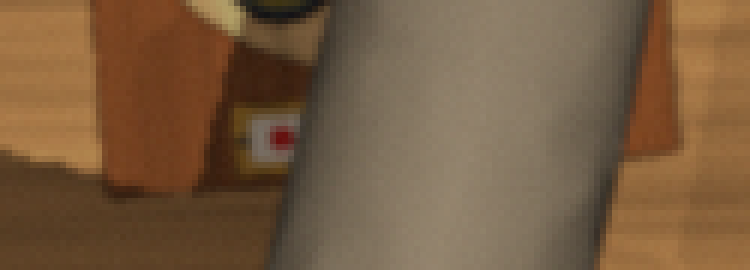

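The crop shows the arm covering most of the card, so I use the wrist dots. The yellow middle dot is at (0.410, 0.052) and the base yaw is about 0.05 rad, which agrees with the axis at about (0.568, 0.062). The red jar is at about −63.5°, so the press point is about (0.615, −0.032).

{"api": "arm_command", "payload": {"commands": [[0,0,0,0.035,-0.002,-0.13,-1],[0,0,0,0.035,-0.002,-0.13,-1],[0,0,0,0,0,-0.13,-1],[0,0,0,0,0,-0.07,-1],[0,0,0,0,0,-0.01,-1],[0,0,0,0,0,-0.01,-1],[0,0,0,0,0,0,-1]]}}

```text
t: 4.8
ee_pos: [0.6147, -0.034, 0.1482]
tool_rot: [[-0.887, 0.462, 0.001], [0.462, 0.887, -0.0], [-0.001, 0.0, -1.0]]
contact_force: [-0.0, 0.2, 0.4]
finger_gap: -0.0001
```

{"api": "arm_command", "payload": {"commands": [[0,0,0,0,0,-0.01,-1],[0,0,0,0,0,-0.01,-1],[0,0,0,0,0,-0.01,-1],[0,0,0,0,0,0,-1]]}}

```text
t: 5.3
ee_pos: [0.6143, -0.0338, 0.138]
tool_rot: [[-0.887, 0.462, -0.001], [0.462, 0.887, 0.0], [0.001, -0.0, -1.0]]
contact_force: [0.3, -0.5, 0.4]
finger_gap: -0.0002
```

{"api": "arm_command", "payload": {"commands": [[0,0,0,0,0,-0.007,-1],[0,0,0,0,0,-0.007,-1],[0,0,0,0,0,0,-1]]}}

```text
t: 5.68
ee_pos: [0.6148, -0.0342, 0.1345]
tool_rot: [[-0.887, 0.462, 0.001], [0.462, 0.887, -0.001], [-0.002, 0.0, -1.0]]
contact_force: [0.8, -1.1, 3.5]
finger_gap: 0.0003
```

{"api": "arm_command", "payload": {"commands": [[0,0,0,0,0,-0.007,-1],[0,0,0,0,0,-0.007,-1],[0,0,0,0,0,0,-1]]}}

```text
t: 6.05
ee_pos: [0.6146, -0.0339, 0.1299]
tool_rot: [[-0.887, 0.462, 0.0], [0.462, 0.887, -0.0], [-0.0, 0.0, -1.0]]
contact_force: [1.5, -2.7, 5.1]
finger_gap: -0.0003
```

{"api": "arm_command", "payload": {"commands": [[0,0,0,0,0,-0.004,-1],[0,0,0,0,0,0,-1]]}}

```text
t: 6.3
ee_pos: [0.6149, -0.0338, 0.1296]
tool_rot: [[-0.887, 0.462, 0.002], [0.462, 0.887, -0.0], [-0.002, 0.001, -1.0]]
contact_force: [0.8, -2.2, 10.0]
finger_gap: 0.0
```

{"api": "arm_command", "payload": {"commands": [[0,0,0,0,0,-0.003,-1],[0,0,0,0,0,0,-1]]}}

```text
t: 6.55
ee_pos: [0.6152, -0.0337, 0.1295]
tool_rot: [[-0.887, 0.462, 0.003], [0.462, 0.887, -0.0], [-0.003, 0.001, -1.0]]
contact_force: [0.8, -2.0, 13.3]
finger_gap: -0.0
```

The lid stopped hard at 0.1295 m, with force rising to 13 N. I'll rise, check the lid, and go above the knob.

{"api": "arm_command", "payload": {"commands": [[0,0,0,0,0,0.08,-1],[0,0,0,0,0,0.16,-1],[0,0,0,0,0,0.16,-1],[0,0,0,-0.039,0.08,0,0.4],[0,0,0,-0.039,0.08,0,0.4],[0,0,0,-0.039,0.08,0,0.4],[0,0,0,-0.039,0.08,0,0.4],[0,0,0,0,0,0,0.4],[0,0,0,0,0,0,0.4]]}}

```text
t: 7.68
ee_pos: [0.5676, 0.0619, 0.2472]
tool_rot: [[-0.887, 0.462, -0.001], [0.462, 0.887, 0.0], [0.001, -0.0, -1.0]]
contact_force: [-0.1, 0.1, -0.9]
finger_gap: 0.06
```

Run:
```python
from h import *
np.set_printoptions(precision=4,suppress=True)
s=manip.read_state();print(s['t'],s['ee_pos'],s['joint_pos'],s['finger_gap'])
im=manip.get_image('wrist');save(im,'w2.png')
for l in ['rack','rack_knob','red_jar','red_lid_edge']:
    print(l,[(round(x['score'],2),world(x['at'],im,s)) for x in manip.landmark_of(l,im)[:2]])
sc=manip.get_image('scene')
for l in ['rack','rack_knob','red_jar','red_lid_edge']:
    print(l,[(round(x['score'],2),world(x['at'],sc)) for x in manip.landmark_of(l,sc)[:2]])
a=im['pixels']; b=cv2.resize(sc['pixels'][215:310,260:400],None,fx=4,fy=4,interpolation=3)
a=cv2.resize(a,(533,400)); b=cv2.resize(b,(267*1,181)); 
b=cv2.resize(sc['pixels'][225:300,270:370],(267,200),interpolation=3)
o=np.zeros((400,800,3),np.uint8);o[:,:533]=a;o[:200,533:]=b
z=sc['pixels'][240:292,285:355];o[200:400,533:]=cv2.resize(z,(267,200),interpolation=3)
cv2.imwrite('pics/m2.png',o[:,:,::-1])
```

```text
7.675 [0.5676 0.0619 0.2472] [-0.0965  0.4055  1.3259  0.0001  1.4115 -1.1867] 0.05997932313864683
rack [(0.67, array([0.5674, 0.0602, 0.0021]))]
rack_knob [(0.74, array([0.571 , 0.0568, 0.1251]))]
red_jar [(0.93, array([ 0.6038, -0.0171,  0.1183])), (0.63, array([ 0.5645,  0.0601, -0.0007]))]
red_lid_edge [(0.97, array([ 0.6137, -0.0324,  0.1344]))]
rack [(0.43, array([ 0.6861, -0.4072,  0.0017]))]
rack_knob [(0.7, array([0.5662, 0.0609, 0.1281]))]
red_jar [(0.84, array([ 0.6075, -0.0158,  0.124 ]))]
red_lid_edge [(0.74, array([ 0.6149, -0.035 ,  0.134 ]))]
```

View pics/m2.png

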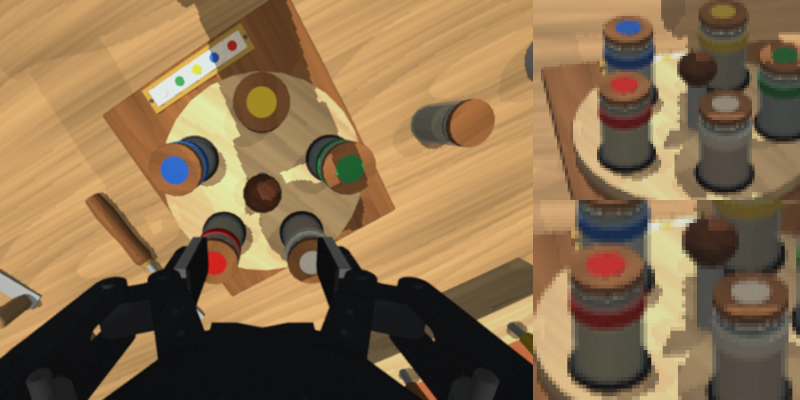

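The lid now looks level, with its red disc parallel to the neighbours' lids. The knob is at about (315,232) in full-size pixels and all the card dots are visible. I'll do one refinement of axis and front direction before gripping.

Run:
```python
from h import *
np.set_printoptions(precision=4,suppress=True)
s=manip.read_state();im=manip.get_image('wrist')
m=manip.regions_of('rack_knob',im)
if m: 
    v,u=np.nonzero(m[0]['region']);print(m[0]['score'],len(u),u.min(),u.max(),v.min(),v.max())
g=im['pixels'][200:262,280:350].astype(int).sum(2); k=(g<150).astype(np.uint8)
n,l,st,c=cv2.connectedComponentsWithStats(k);i=1+st[1:,4].argmax();print(st[i],c[i])
uv=(st[i][0]+st[i][2]/2-.5+280, st[i][1]+st[i][3]/2-.5+200);print(uv,atz(uv,.124,im,s))
print('proj',pix([.568,.061,.128],im,s),pix([.588,.061,.128],im,s))
for n,c,sd in [('g',lambda R,G,B:G>R+50,(215,97)),('y',lambda R,G,B:(R>150)&(B<90),(236,84)),('b',lambda R,G,B:B>R+50,(257,69)),('r',lambda R,G,B:(R>150)&(G<80),(278,54))]:
    uv,cn=blob(im,c,sd,9);print(n,uv,cn,atz(uv,.021,im,s))
```

```text
0.95 47748 178 451 86 340
[  13    9   44   45 1188] [32.9992 32.2449]
(np.float64(314.5), np.float64(231.0)) [0.5665 0.0623 0.124 ]
proj [313.9794 234.4325] [325.0468 254.9295]
g [215.1089  96.5446] 101 [0.4116 0.0253 0.021 ]
y [235.8243  82.6622] 74 [0.4102 0.0515 0.021 ]
b [256.1154  68.5962] 104 [0.4084 0.0769 0.021 ]
r [nan nan] 0 [nan nan nan]h.py:25: RuntimeWarning: Mean of empty slice.
  return np.array([u[k].mean(),v[k].mean()]),k.sum()
  ret = ret.dtype.type(ret / rcount)
```

{"api": "arm_command", "payload": {"commands": [[0,0,0,0,0,-0.12,0.4],[0,0,0,0,0,-0.12,0.4],[0,0,0,0,0,-0.12,0.4],[0,0,0,0,0,-0.08,0.4],[0,0,0,0,0,-0.04,0.4],[0,0,0,0,0,0,0.4]], "newtons": 40}}

```text
t: 9.02
ee_pos: [0.5676, 0.0622, 0.1037]
tool_rot: [[-0.887, 0.462, -0.001], [0.462, 0.887, 0.0], [0.001, -0.0, -1.0]]
contact_force: [0.1, 0.8, -0.1]
finger_gap: 0.0601
```

{"api": "arm_command", "payload": {"commands": [[0,0,0,0,0,0,-1],[0,0,0,0,0,0,-1],[0,0,0,0,0,0,-1],[0,0,0,0,0,0,-1],[0,0,0,0,0,0,-1]], "newtons": 40}}

```text
t: 9.65
ee_pos: [0.568, 0.0617, 0.1053]
tool_rot: [[-0.887, 0.462, 0.001], [0.462, 0.887, -0.001], [-0.002, -0.0, -1.0]]
contact_force: [-3.3, -2.6, 6.2]
finger_gap: 0.0379
```

{"api": "arm_command", "payload": {"commands": [[0,0,-0.005,0,0,0,-1],[0,0,-0.01,0,0,0,-1],[0,0,-0.015,0,0,0,-1],[0,0,-0.015,0,0,0,-1],[0,0,-0.015,0,0,0,-1],[0,0,-0.015,0,0,0,-1],[0,0,-0.015,0,0,0,-1],[0,0,-0.015,0,0,0,-1],[0,0,-0.01,0,0,0,-1],[0,0,-0.005,0,0,0,-1]]}}

```text
t: 10.9
ee_pos: [0.568, 0.0618, 0.1053]
tool_rot: [[-0.654, 0.757, 0.002], [0.757, 0.654, -0.001], [-0.002, 0.001, -1.0]]
contact_force: [-2.8, -2.2, 6.2]
finger_gap: 0.0377
```

Run:
```python
from h import *
np.set_printoptions(precision=4,suppress=True)
s=manip.read_state();print(s['t'],s['contact_force'],s['torque'],s['finger_gap'],np.degrees(np.arctan2(s['tool_rot'][1][0],s['tool_rot'][0][0])))
im=manip.get_image('scene');top=manip.get_image('top')
for c in (im,top):
  for l in ['red_jar','red_lid_edge','rack_knob']:
    r=manip.landmark_of(l,c)[:1]
    for x in r:
        w=world(x['at'],c); print(l,x['score'],w,np.degrees(np.arctan2(w[1]-.0615,w[0]-.5675)))
```

```text
10.9 [-2.8493 -2.2096  6.2044] [-0.4701  0.6089  0.0873] 0.03771356959216353 130.84274782661987
red_jar 0.78 [ 0.5748 -0.022   0.1227] -85.00069187437082
red_lid_edge 0.59 [ 0.5817 -0.045   0.1305] -82.38772003479531
rack_knob 0.84 [0.5658 0.0612 0.1263] -170.48034795993294
red_jar 0.63 [ 0.5746 -0.0258  0.1184] -85.3428211533924
red_lid_edge 0.73 [ 0.5782 -0.0449  0.1285] -84.25417444876832
```

The rack follows the grip: the tool turned 21.6° and the red jar is now at −85°. Continuing.

{"api": "arm_command", "payload": {"commands": [[0,0,-0.005,0,0,0,-1],[0,0,-0.01,0,0,0,-1],[0,0,-0.016,0,0,0,-1],[0,0,-0.016,0,0,0,-1],[0,0,-0.016,0,0,0,-1],[0,0,-0.016,0,0,0,-1],[0,0,-0.016,0,0,0,-1],[0,0,-0.016,0,0,0,-1],[0,0,-0.016,0,0,0,-1],[0,0,-0.016,0,0,0,-1]]}}

```text
t: 12.55
ee_pos: [0.5681, 0.0618, 0.1053]
tool_rot: [[-0.26, 0.966, 0.002], [0.966, 0.26, -0.001], [-0.001, 0.002, -1.0]]
contact_force: [-1.4, -1.5, 5.1]
finger_gap: 0.0377
```

{"api": "arm_command", "payload": {"commands": [[0,0,-0.016,0,0,0,-1],[0,0,-0.016,0,0,0,-1],[0,0,-0.016,0,0,0,-1],[0,0,-0.016,0,0,0,-1],[0,0,-0.016,0,0,0,-1],[0,0,-0.016,0,0,0,-1],[0,0,-0.016,0,0,0,-1],[0,0,-0.016,0,0,0,-1],[0,0,-0.016,0,0,0,-1],[0,0,-0.016,0,0,0,-1]]}}

```text
t: 13.8
ee_pos: [0.5683, 0.0618, 0.1053]
tool_rot: [[0.238, 0.971, 0.002], [0.971, -0.238, -0.001], [-0.0, 0.002, -1.0]]
contact_force: [-0.5, -1.8, 4.5]
finger_gap: 0.0377
```

{"api": "arm_command", "payload": {"commands": [[0,0,-0.016,0,0,0,-1],[0,0,-0.016,0,0,0,-1],[0,0,-0.016,0,0,0,-1],[0,0,-0.016,0,0,0,-1],[0,0,-0.016,0,0,0,-1],[0,0,-0.016,0,0,0,-1],[0,0,-0.016,0,0,0,-1],[0,0,-0.016,0,0,0,-1],[0,0,-0.01,0,0,0,-1],[0,0,-0.005,0,0,0,-1]]}}

```text
t: 15.05
ee_pos: [0.5684, 0.0618, 0.1053]
tool_rot: [[0.635, 0.772, 0.003], [0.772, -0.635, -0.001], [0.001, 0.003, -1.0]]
contact_force: [0.2, -1.9, 7.0]
finger_gap: 0.0377
```

Run:
```python
from h import *
np.set_printoptions(precision=4,suppress=True)
s=manip.read_state();print(s['t'],s['joint_pos'],s['contact_force'],s['torque'],s['finger_gap'],np.degrees(np.arctan2(s['tool_rot'][1][0],s['tool_rot'][0][0])))
im=manip.get_image('scene');save(im,'s3.png');w=manip.get_image('wrist');top=manip.get_image('top')
for c in (im,w,top):
  for l in ['red_jar','red_lid_edge','rack_knob']:
    for x in manip.landmark_of(l,c)[:1]:
        q=world(x['at'],c,s); print(l,x['score'],q,np.degrees(np.arctan2(q[1]-.0615,q[0]-.5675)))
o=np.zeros((400,800,3),np.uint8);o[:,:533]=cv2.resize(w['pixels'],(533,400))
o[:200,533:]=cv2.resize(im['pixels'][215:315,260:394],(267,200),interpolation=3)
o[200:,533:]=cv2.resize(top['pixels'][210:310,250:384],(267,200),interpolation=3)
cv2.imwrite('pics/m3.png',o[:,:,::-1])
```

```text
15.05 [-0.0963  0.5367  1.5134 -0.0006  1.0887  0.5925] [ 0.1667 -1.9326  6.9927] [-0.2686  0.2879  0.0794] 0.037709186504897685 50.55055626378515
red_jar 0.81 [0.4813 0.0412 0.126 ] -166.75223670688985
red_lid_edge 0.47 [0.4708 0.0331 0.1321] -163.65757771155182
rack_knob 0.93 [0.5685 0.0619 0.1223] 22.32813467794504
rack_knob 0.8 [0.5722 0.0595 0.1268] -23.178473192673533
red_jar 0.96 [0.4835 0.0389 0.1184] -164.96432519165174
```

View pics/m3.png

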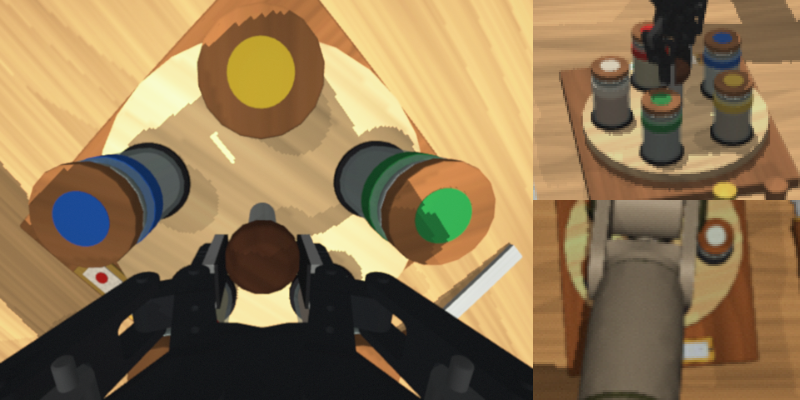

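The wrist view shows the knob held centrally, with the blue, yellow and green lids ahead. The red jar is nearly in front, with about 11° to go.

{"api": "arm_command", "payload": {"commands": [[0,0,-0.008,0,0,0,-1],[0,0,-0.015,0,0,0,-1],[0,0,-0.015,0,0,0,-1],[0,0,-0.012,0,0,0,-1],[0,0,-0.007,0,0,0,-1],[0,0,-0.004,0,0,0,-1],[0,0,0,0,0,0,-1],[0,0,0,0,0,0,-1]], "newtons": 50}}

```text
t: 16.65
ee_pos: [0.5685, 0.0618, 0.1053]
tool_rot: [[0.771, 0.637, 0.003], [0.637, -0.771, -0.001], [0.002, 0.002, -1.0]]
contact_force: [-0.8, -3.3, 6.2]
finger_gap: 0.0373
```

Run:
```python
from h import *
from scipy.optimize import least_squares
np.set_printoptions(precision=4,suppress=True)
s=manip.read_state();print(s['t'],s['ee_pos'],s['contact_force'],s['torque'],s['finger_gap'],np.degrees(np.arctan2(s['tool_rot'][1][0],s['tool_rot'][0][0])))
w=manip.get_image('wrist');P={}
D={'blue':(lambda R,G,B:B>R+70,(97,262),1),'yellow':(lambda R,G,B:(R>170)&(G>150)&(B<100),(313,86),2),'green':(lambda R,G,B:G>R+60,(530,258),3)}
for n,(c,sd,k) in D.items():
    uv,cn=blob(w,c,sd,45);P[n]=atz(uv,.13,w,s);d=P[n][:2]-[.568,.0617];a=np.degrees(np.arctan2(d[1],d[0]))
    print(n,uv,cn,P[n],np.hypot(*d),'red ang',(a+72*k)%360)
f=lambda q:np.concatenate([P[n][:2]-q[:2]-.088*np.array([np.cos(q[2]-D[n][2]*2*np.pi/5),np.sin(q[2]-D[n][2]*2*np.pi/5)]) for n in P])
r=least_squares(f,[.568,.061,3.2]);print(r.x,np.degrees(r.x[2]),r.fun*1000)
sc=manip.get_image('scene');top=manip.get_image('top')
for c in (sc,top):
  for l in ['red_jar','red_lid_edge','rack_knob']:
    for x in manip.landmark_of(l,c)[:1]:
        q=world(x['at'],c); print(l,x['score'],q,np.degrees(np.arctan2(q[1]-.0617,q[0]-.568))%360)
o=np.zeros((400,800,3),np.uint8);o[:,:533]=cv2.resize(w['pixels'],(533,400))
o[:200,533:]=cv2.resize(sc['pixels'][215:315,260:394],(267,200),interpolation=3)
o[200:,533:]=cv2.resize(top['pixels'][210:310,250:384],(267,200),interpolation=3)
cv2.imwrite('pics/m4.png',o[:,:,::-1])
```

```text
16.65 [0.5685 0.0618 0.1053] [-0.7502 -3.341   6.2197] [-0.2318  0.2362 -0.0555] 0.03734909168053254 39.59132917859104
blue [ 96.765  261.7846] 3422 [0.5351 0.1433 0.13  ] 0.08801889934762538 red ang 183.93902171576036
yellow [312.8787  86.0423] 5385 [0.6365 0.1181 0.13  ] 0.08874103669693827 red ang 183.4335912026431
green [532.4474 258.4094] 3373 [0.6439 0.0137 0.13  ] 0.08981116565134847 red ang 183.6567327588697
[0.5688 0.0612 3.2113] 183.99636026620914 [-0.7426  0.5685  0.3074  0.3239  0.4352 -0.8924]
red_jar 0.73 [0.4821 0.0565 0.1266] 183.48946088280707
red_lid_edge 0.39 [0.3996 0.4841 0.0028] 111.73478362351439
rack_knob 0.66 [0.5684 0.0589 0.1266] 278.7263857336627
red_lid_edge 0.6 [0.6075 0.4819 0.0016] 84.6302573711433
rack_knob 0.68 [ 0.5418  0.5649 -0.0006] 92.97603434776109
```

View pics/m4.png

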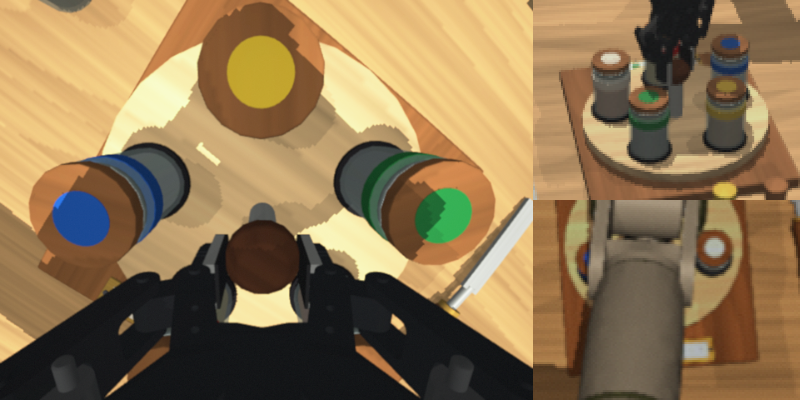

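The red jar is at about 183.7° and the front direction at about 183.5°, a difference of roughly 0.3 mm at the jar. The grip is steady at 50 N, so I'm handing in.

```bash
python3 -c "
from rig import manip
print(manip.sign_off())"
```

```text
the job is handed in; nothing more can be done
None
```

The red-marked jar's lid is pressed down level. The jar now stands at the front, behind the middle of the card holder, and I handed in while still gripping the rack knob with 50 N. The robot clock stood at about 17 s of the 48 s allowed.

- **Lid:** I pressed the raised edge with shut fingers until it stopped hard at 0.1295 m, with the force rising to 13 N. The pictures taken afterwards showed it level with its neighbours. In those pictures the landmark network still put the edge at 0.134 m, about its 4 mm error, so I relied on the hard stop.
- **Turning:** I gripped the knob and turned the rack about 113° slowly. The knob did not slip: the jar turned by the same angle as the tool.
- **Position:** The last lid-dot measurements put the red jar at 183.4° to 184.0°, and the scene camera gave 183.5°. The card holder's middle lies at about 183.5°, so the error at the jar is under 1 mm.
- **Failed readings:** In the last pictures the arm hid the red lid. The network's reports for the lid edge, and for the knob in the top view, were clearly wrong, and I ignored them.
- **Other things on the bench:** I gave no commands that touched them, but I did not measure their positions again at the end.

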